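# Sort the repair parts and raise the telescopic camera post

## Task

Sort the two stray pieces: the white thread spool goes into the blue tray beside the black spool, and the loose block of beeswax into the green tray beside the other block. Then ready the camera for a picture of the sorted parts: take the grip block at the top of the telescopic camera post so that its red release button is squeezed in, pull the post straight up past its half-way stop to the second stop, as far as it goes, and finish while still holding it up there by the grip, with the buckle, the awl and the marker pen left where they lay.

Things in the scene. Friction and masses are not known exactly. Their poses are not given: they have to be found in the camera images.
- spool_white_mid (a point): middle (half-way up, 22 mm above the underside) of a wooden spool of white thread, 34 mm diameter, 44 mm tall, standing upright on the table; loose, 25 to 50 g
- wax_block_mid (a point): middle (half-way up, 9 mm above the underside) of a yellow block of beeswax lying flat on the table: 34 mm along its x, 52 mm along its y, 18 mm high; loose, 20 to 45 g. Grip it across its 34 mm width (fingers closing along its x)
- blue_tray: fixed open blue plastic tray for thread spools, 150 mm along its x, 125 mm along its y, 30 mm high, walls and floor 4 mm thick; origin at the centre of its underside, on the table. A spool of black thread (38 mm diameter, 52 mm tall) is fixed upright in it, 50 mm along the tray's +x from its centre, so the free room is from the middle to the -x end
- green_tray: fixed open green plastic tray for beeswax, the same size and frame as the blue one, with a block of beeswax like the loose one fixed in it 50 mm along the tray's +x; the two trays may have changed places
- camera_stand: fixed telescopic camera stand: round grey foot 100 mm across, upright aluminium outer tube 26 mm thick up to 152 mm; origin at the centre of its underside, z up. A bracket at the head carries a small white camera out along the stand's +x, reaching 110 mm from the axis and lying lower than the top of the grip block; the red button is on its +y side
- post_grip (a point): centre of the grey grip block at the top of the sliding post, on the stand's axis, 184 mm above the table when the post is down; it rises with the post. Block: 30 mm along the stand's x, 28 mm along its y, 40 mm high, open above and on its +y and -y sides. Its axes are the stand's. Gripped from above with the fingers closing along its y, the fingers cover the button on one side and the bare face on the other, and the grip squeezes the button in
- button_face (a point): centre of the outer face of the red release button (20 mm wide, 26 mm high) on the block's +y face, 22 mm from the block's centre when out, 16 mm when pressed (the block's own face is at 14 mm)
- release_button (a joint): how far the red button is pressed in, 0 (out) to 0.006 m (fully in, about 5 N); it springs out when let go. The catch is free from about 0.0045 m
- camera_post (a joint): how far the telescopic post is pulled up, 0 (down, as it starts) to 0.12 m (second stop, end of its travel). With the button out the post is caught after 2 mm, and again at the first stop at about 0.062 m; with the button held in it slides freely past both. Its sliding part weighs 0.3 kg and sinks when let go, to the catch below (0.072 or 0.012 m) if the button is out
- patcher: fixed black shoe patching machine to the left of the work, 266 mm (x) by 246 mm (y), 362 mm tall, a tall obstacle: pass over or round it; origin at the centre of its underside. Its crank knob reaches out to 120 mm towards the work (-y) at 283 mm height
- buckle1: silvery steel belt buckle lying flat, 39 mm (x) by 45 mm (y) by 8 mm, loose; origin at the centre of its underside; to be left alone
- awl: awl with a wooden handle, 138 mm long along its y, 27 mm thick, loose; origin at the middle of its underside; to be left alone
- marker_pen: pink and green marker pen, 125 mm long along its y, 12 mm thick, loose; origin at the middle of its underside; to be left alone
Things that resemble listed ones, but are neither listed nor needed, are in the scene too. There is more than one size of the part that bears spool_white_mid; the job needs the smallest.

How it is judged:
On the way, in this order (a step that is already met when the one before it is completed fails the run):
1. the white spool is in the blue tray and the loose wax block is in the green tray (x of spool_white_mid in the frame of blue_tray between -0.071 and 0.071 m and y of spool_white_mid in the frame of blue_tray between -0.0585 and 0.0585 m and z of spool_white_mid in the frame of blue_tray below 0.065 m and x of wax_block_mid in the frame of green_tray between -0.071 and 0.071 m and y of wax_block_mid in the frame of green_tray between -0.0585 and 0.0585 m and z of wax_block_mid in the frame of green_tray below 0.065 m), for 0.2 s.
2. the release button is squeezed in with the post still down (value of joint release_button above 0.0042 m and value of joint camera_post below 0.009 m), for 0.05 s.
3. the post is at the second stop (value of joint camera_post above 0.113 m), for 0.2 s.
At the end, for the whole second after the job is handed in: The white spool's middle is within the blue tray's walls, the loose wax block's within the green tray's, each under 65 mm above the tray's underside; the post is within 7 mm of its second stop (0.12 m) and the fingers still hold it (over 1 N), through the last second (all of step 1 and value of joint camera_post above 0.113 m and contact force between the fingers and camera_stand above 1 N); the arm keeps its last pose, push and grip.
It fails at once if the buckle was moved by more than 30 mm (distance of buckle1 from where it was at the start of the episode above 0.03 m).
It fails at once if the awl was moved by more than 30 mm (distance of awl from where it was at the start of the episode above 0.03 m).
It fails at once if the marker pen was moved by more than 30 mm (distance of marker_pen from where it was at the start of the episode above 0.03 m).
It also fails if it takes over 69 s, if anything falls off the work surface, if the arm or the gripper's body presses on something with over 40 N, if the wrist force passes 120 N, or if a joint passes its speed limit or range.

## Robot

A 7-joint arm with a two-finger parallel gripper is mounted at the origin on a cart in front of the work surface, level with it; the furniture and walls round the work are solid. World frame = base frame: x ahead of the robot, y to its left, z up, the work surface at z = 0. Lengths are in m, angles in rad, forces in N, time in s.
With the tool pointing down it reaches from about 0.425 to 0.875 m from the base axis. Payload 4.7 kg.
Tool frame: the origin (TCP) lies at the very end of the fingers, on their centre line; the grasp point (between the pads) lies 19 mm behind it; z points along the fingers, y is the line along which they close (so a half turn about z gives the same grasp; the last joint's range is limited). The gripper opens to 87 mm and grips with 3 to 60 N. Pads are 19 mm wide; open, the fingers measure 117 mm over their backs; the gripper's body (75 mm by 190 mm) begins 51 mm behind the grasp point.
Start: joints at [1.137, 0.321, -0.07, 1.45, 0.023, 1.371, -0.057], TCP at [0.281, -0.586, 0.223] pointing down, gripper open.
Joint ranges: [-2.86, 2.86], [-0.3, 2.09], [-1.38, 1.24], [0.06, 2.45], [-1.56, 4.7], [0.09, 2.05], [-2.69, 2.69]. Speed limits (rad/s): [2.57, 2.57, 3.14, 3.14, 3.14, 3.14, 3.14].

## Interface

Orientations are given as a rotation vector (axis times angle).
In Python, from bench import ctrl, get_image, job gives the robot as it stands.
- The arm moves only by the shell command python3 -m crank 'ROWS' [FORCE]. ROWS is JSON, a list that holds one entry, the list of rows, each a list of 5 numbers: the shift along the tool's x, y, z in mm, then the turn about the tool's z in rad, then the closure, from -1 (fully open) to 1 (shut), so that 0 is half open. A call has 1 to 10 rows; each row shifts and turns the commanded pose from where the row before left it, along the tool's axes as they then stand; what a row does not reach is not made up. A row lasts 1/12 s, in which the tool goes at most 41.7 mm and 7.16 degrees, less where a joint would pass 70% of its speed; a pose out of reach is approached as far as the arm can. A call with a gripper value outside its range is refused whole. The fingers move at their own pace and stop on an object; FORCE is the grip in N (left out, the last holds). Time passes only in rows, so rows that do not move let the fingers close. It gives the time, the measured TCP pose, the force, the opening and the grip force at its end, in the units of the state.
- ctrl.get_state(): the state, without advancing time (a new reading comes with each control period).
- get_image(name): name is "side" or "top" or "wrist"; returns a dict with "pixels" (420x560x3 uint8, red, green, blue), "fx", "fy", "cx", "cy" (pixels), "T" (4x4, takes a point from camera to world coordinates); the wrist camera has in their place "T_tool_cam" (4x4, takes a point from camera to tool coordinates, whose origin is the TCP and whose axes are the flange's). Camera axes: x right, y down, z forward; pixel columns grow to the right and rows downward; lengths in m; the calibration is good to about 2 mm. A picture is of the moment at which its call begins: read the wrist's pose just before it. There is no depth.
- job.close_job(): hands the job in; it is judged then, once.
The state is a dict: "time": time; "joint_positions": joint angles; "qd": joint speeds; "joint_torque": joint torques, N m; "position": TCP position; "tool_rot": TCP orientation; "ft_force": force on the tool from outside, world axes, zero at the start; "torque": the same for the moment, N m; "grip_width": opening from 0.0 (shut) to 1.0 (fully open); "grip_force": force on a finger pad.
Only numpy, scipy, OpenCV 4.12 (cv2) and the standard library are available. Lean on these libraries where they do the work, as an engineer would, in place of code of your own. Each camera call takes 0.05 s, during which the arm holds its last target. There are 200 camera calls.

## Working session

There is one attempt and no reset: what is moved stays moved. The work goes in short steps, Python scripts to look and compute and a shell command to move; the robot and the scene stay as the last step left them, time stands still between calls to the robot, and variables do not carry over. Pictures are saved under pics/ and viewed, at most 10 in all, crops included, and the job is handed in when it is done.

```bash
ls; mkdir -p pics; python3 - <<'E'
from bench import ctrl,get_image
import cv2,pickle,numpy as np
s=ctrl.get_state();print(s['position'],s['tool_rot'],s['time'])
d={}
for n in("top","side"):
    i=get_image(n);d[n]=i;cv2.imwrite(f"pics/{n}0.png",i["pixels"][:,:,::-1]);print(n,i['fx'],i['cx'],i['cy'],np.round(i['T'],3).tolist())
pickle.dump(d,open("d.pkl","wb"))
E
```

```text
pics
[ 0.28113098 -0.58545025  0.22149427] [-3.06141182e+00 -6.97146332e-01  8.51586142e-04] 0.0
top 390.10762260906284 280.1059797313232 210.10230258145523 [[-0.024, -0.993, 0.112, 0.454], [-0.999, 0.027, 0.023, -0.057], [-0.026, -0.111, -0.993, 1.055], [0.0, 0.0, 0.0, 1.0]]
side 440.32357486264243 285.2772009841352 214.12650138253684 [[-0.656, -0.304, 0.691, -0.188], [-0.755, 0.251, -0.606, 0.623], [0.011, -0.919, -0.394, 0.55], [0.0, 0.0, 0.0, 1.0]]
```

View pics/top0.png

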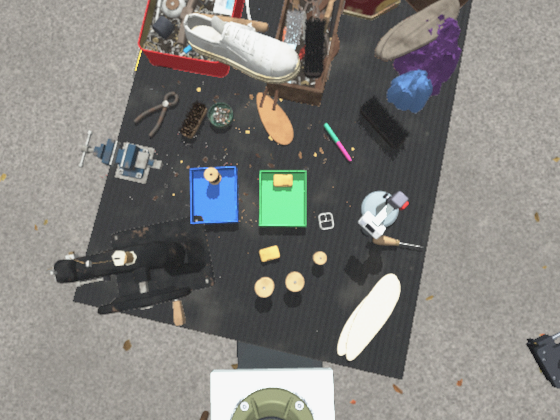

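View pics/side0.png

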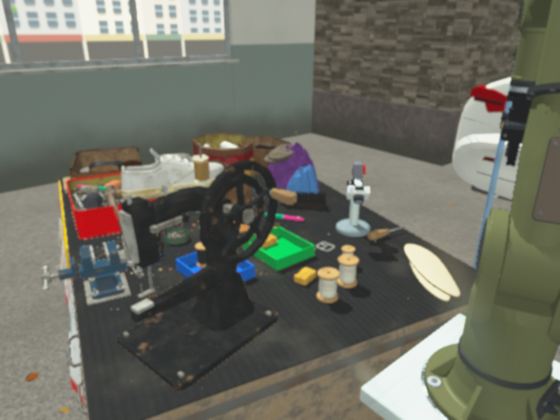

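Top view: spools at about (264,287), (295,282) and the smallest at (319,258). The loose wax is at (270,253), the blue tray at (214,195) and the green tray at (283,198). The stand foot is at (380,208), with the red button near (404,201) and the white camera near (372,226). The awl is at (395,242), beside the stand. The side view confirms the layout.

```bash
cat > h.py <<'E'
import numpy as np,cv2,pickle
def ray(i,u,v,z,T=None):
    T=i['T'] if T is None else T
    d=T[:3,:3]@np.array([(u-i['cx'])/i['fx'],(v-i['cy'])/i['fy'],1]);o=T[:3,3]
    return o+d*(z-o[2])/d[2]
def proj(i,p):
    q=np.linalg.inv(i['T'])@np.r_[p,1];return q[0]/q[2]*i['fx']+i['cx'],q[1]/q[2]*i['fy']+i['cy']
E
python3 - <<'E'
from h import *
d=pickle.load(open("d.pkl","rb"));i=d['top'];im=i['pixels'];hsv=cv2.cvtColor(im,cv2.COLOR_RGB2HSV)
def blobs(lo,hi,box,z,n,amin=15):
    m=cv2.inRange(hsv,lo,hi);k=np.zeros_like(m);x0,y0,x1,y1=box;k[y0:y1,x0:x1]=m[y0:y1,x0:x1]
    for c in cv2.findContours(k,cv2.RETR_EXTERNAL,cv2.CHAIN_APPROX_NONE)[0]:
        if cv2.contourArea(c)<amin: continue
        w=np.array([ray(i,*p[0],z)[:2] for p in c],np.float32)
        r=cv2.minAreaRect(w*1000);b=cv2.boxPoints(r)
        print(n,'px',np.round(cv2.minAreaRect(c)[0]),'world mm',np.round(r[0],1),'size',np.round(r[1],1),'ang',round(r[2],1))
blobs((10,60,120),(35,255,255),(240,240,340,305),0.044,'spool z44')
blobs((10,60,120),(35,255,255),(255,240,285,268),0.018,'wax z18')
blobs((105,120,60),(125,255,255),(180,155,250,235),0.03,'blue')
blobs((50,120,60),(75,255,255),(250,160,315,235),0.03,'green')
blobs((165,120,80),(180,255,255),(370,180,425,240),0.19,'red')
blobs((0,120,80),(8,255,255),(370,180,425,240),0.19,'red')
c1=cv2.resize(im[180:260,340:430],None,fx=6,fy=6,interpolation=cv2.INTER_CUBIC)
s=d['side']['pixels'][150:250,320:410]
c2=cv2.resize(s,None,fx=4.8,fy=4.8,interpolation=cv2.INTER_CUBIC)[:480]
c1=c1[:480,:];o=np.hstack([c1[:,:540],c2[:,:250]])
cv2.imwrite('pics/c.png',o[:,:,::-1])
E
```

```text
spool z44 px [264. 287.] world mm [370.6  12.4] size [51.2 50.3] ang 88.7
spool z44 px [294. 281.] world mm [383.9 -65.9] size [48.5 50.4] ang 88.5
spool z44 px [320. 258.] world mm [ 442.  -131.8] size [33.3 33.2] ang 88.1
spool z44 px [269. 253.] world mm [456.3  -2.6] size [34.9 52. ] ang 13.8
wax z18 px [269. 253.] world mm [456.4  -1.2] size [35.8 53.3] ang 13.8
blue px [213. 195.] world mm [615.3 143.9] size [154.3 129.9] ang 0.7
green px [282. 189.] world mm [625.8 -38.5] size [54.3 17.4] ang 79.7
green px [282. 198.] world mm [601.5 -40. ] size [124.2 151.2] ang 89.0
red px [404. 206.] world mm [ 553.  -312.5] size [ 6.2 23.9] ang 43.0
```

View pics/c.png

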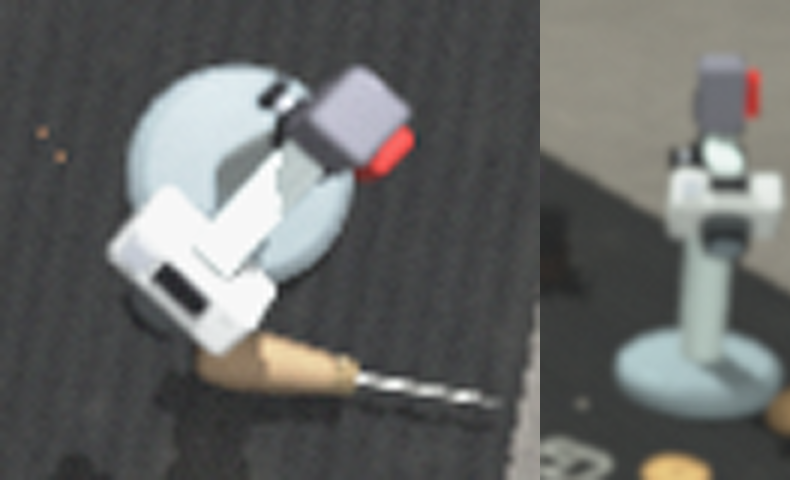

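The crop shows the block's top face centred near full-image pixel (399.5,198.8). The camera arm runs to the lower left, so stand +x is at about 133° yaw. The button's normal is at about -137°. I'm moving now: turn the tool so its axes line up with the world, then go toward the small spool at (442,-132).

```bash
python3 -m crank '[[[0,0,0,0.112,-0.5],[0,0,0,0.112,-0.5],[0,0,0,0.112,-0.5],[0,0,0,0.113,-0.5],[11,-32,0,0,-0.5],[11,-32,0,0,-0.5],[11,-32,0,0,-0.5],[11,-32,0,0,-0.5],[11,-32,0,0,-0.5],[11,-32,0,0,-0.5]]]' 10
python3 -m crank '[[[11,-32,0,0,-0.5],[11,-32,0,0,-0.5],[11,-32,0,0,-0.5],[11,-32,0,0,-0.5],[11,-32,0,0,-0.5],[11,-32,0,0,-0.5],[11,-32,0,0,-0.5],[11,-32,0,0,-0.5],[8,-5,0,0,-0.5],[0,0,0,0,-0.5]]]'
python3 - <<'E'
from h import *
from bench import ctrl,get_image
from scipy.spatial.transform import Rotation as R
d=pickle.load(open("d.pkl","rb"));i=d['top']
print('block',ray(i,399.5,198.8,.204),'foot',ray(i,380,208.7,.0),'blackspool',ray(i,211,176,.056))
s=ctrl.get_state();print(s['position'],s['tool_rot'],s['time'],s['grip_width'])
w=get_image('wrist');T=np.eye(4);T[:3,:3]=R.from_rotvec(s['tool_rot']).as_matrix();T[:3,3]=s['position'];w['T']=T@w['T_tool_cam']
print('expected px',proj(w,[.442,-.132,.044]),np.round(w['T'],3).tolist())
pickle.dump(w,open('w1.pkl','wb'));cv2.imwrite('pics/w1.png',w['pixels'][:,:,::-1])
E
```

```text
time: 0.93
position: [0.3477, -0.3922, 0.2221]
tool_rot: [-3.141, 0.002, 0.001]
ft_force: [-0.4, -0.1, -0.7]
grip_width: 0.751
grip_force: 0.0
time: 1.77
position: [0.4453, -0.1303, 0.2225]
tool_rot: [-3.141, -0.007, -0.001]
ft_force: [0.1, -0.4, 0.4]
grip_width: 0.75
grip_force: 0.0
block [ 0.56688761 -0.29893607  0.204     ] foot [ 0.56850007 -0.30291068  0.        ] blackspool [0.66040564 0.14473038 0.056     ]
[ 0.44527256 -0.13025573  0.22252226] [-3.14139181e+00 -7.43500538e-03 -9.89491574e-04] 1.7667 0.7495871827864096
expected px (np.float64(287.0528145103357), np.float64(194.32761537426242)) [[0.005, -0.959, -0.283, 0.524], [-1.0, -0.004, -0.001, -0.129], [-0.0, 0.283, -0.959, 0.385], [0.0, 0.0, 0.0, 1.0]]
```

View pics/w1.png

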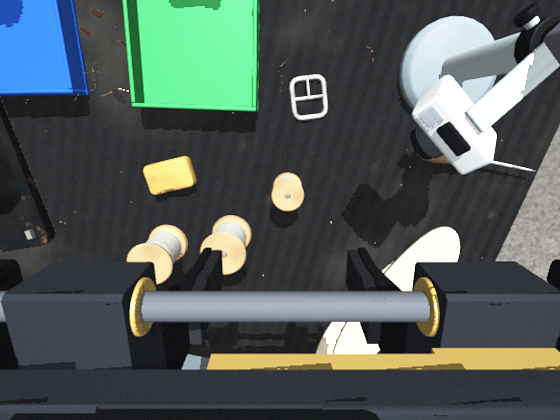

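The wrist view shows the small spool's top at about (288,195), against (287,194) predicted. The loose wax is at (170,175), and the two bigger spools are at the lower left. The estimate agrees, so I'm descending to grasp.

```bash
python3 -m crank '[[[-3,2,35,0,-0.5],[0,0,35,0,-0.5],[0,0,35,0,-0.5],[0,0,35,0,-0.5],[0,0,35,0,-0.5],[0,0,20,0,-0.5],[0,0,16,0,-0.5],[0,0,0,0,-0.5]]]' 10
python3 -m crank '[[[0,0,0,0,1],[0,0,0,0,1],[0,0,0,0,1],[0,0,0,0,1],[0,0,0,0,1],[0,0,-10,0,1],[0,0,-30,0,1],[0,0,-30,0,1],[0,0,-30,0,1],[0,0,0,0,1]]]' 10
```

```text
time: 2.48
position: [0.4369, -0.1361, 0.0079]
tool_rot: [-3.139, 0.006, 0.012]
ft_force: [-0.9, -0.8, -0.2]
grip_width: 0.749
grip_force: 0.0
time: 3.32
position: [0.4453, -0.1362, 0.1184]
tool_rot: [3.137, -0.001, 0.017]
ft_force: [1.6, 0.1, 0.0]
grip_width: 0.386
grip_force: 10.0
```

```bash
python3 -m crank '[[[15,-27,0,0,1],[15,-27,0,0,1],[15,-27,0,0,1],[15,-27,0,0,1],[15,-27,0,0,1],[15,-27,0,0,1],[15,-27,0,0,1],[15,-27,0,0,1],[15,-27,0,0,1],[15,-27,0,0,1]]]'
python3 -m crank '[[[5,0,0,0,1],[0,0,0,0,1],[0,0,30,0,1],[0,0,30,0,1],[0,0,20,0,1],[0,0,0,0,1]]]'
```

```text
time: 4.15
position: [0.5919, 0.1359, 0.112]
tool_rot: [3.141, -0.002, 0.001]
ft_force: [0.7, -0.4, -0.2]
grip_width: 0.387
grip_force: 10.0
time: 4.65
position: [0.5923, 0.1315, 0.027]
tool_rot: [3.139, -0.005, -0.014]
ft_force: [-1.8, -0.0, -1.2]
grip_width: 0.38
grip_force: 10.0
```

```bash
python3 -m crank '[[[4,0,8,0,1],[0,0,4,0,1],[0,0,0,0,1],[0,0,0,0,-0.2],[0,0,0,0,-0.2],[0,0,0,0,-0.2],[0,0,0,0,-0.2]]]'
python3 -m crank '[[[0,0,-20,0,-0.2],[0,0,-40,0,-0.2],[0,0,-40,0,-0.2],[0,0,-40,0,-0.2],[0,0,-20,0,-0.2],[0,0,0,0,-0.2]]]'
python3 - <<'E'
from h import *
from bench import ctrl,get_image
s=ctrl.get_state();print(s['joint_positions'])
i=get_image('top');cv2.imwrite('pics/t2.png',cv2.resize(i['pixels'][150:300,150:350,::-1],None,fx=4,fy=4)[:600])
E
```

```text
time: 5.23
position: [0.6006, 0.1347, 0.02]
tool_rot: [-3.142, 0.002, -0.001]
ft_force: [0.0, -0.3, -0.6]
grip_width: 0.563
grip_force: 0.0
time: 5.73
position: [0.6035, 0.1361, 0.1862]
tool_rot: [-3.14, 0.002, -0.017]
ft_force: [0.8, 0.2, 0.2]
grip_width: 0.603
grip_force: 0.0
[ 0.24400415  0.32677909 -0.6264218   1.57551912  0.19922722  1.29273605
 -1.98195841]
```

View pics/t2.png

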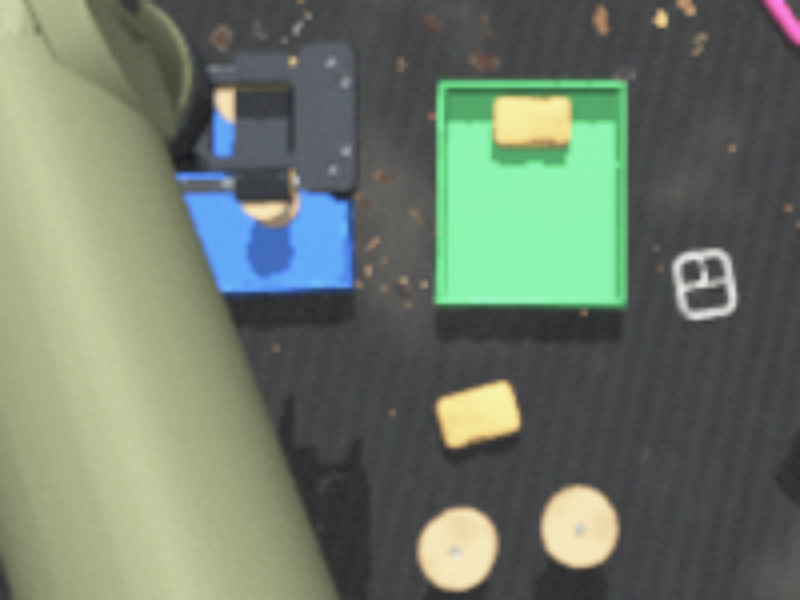

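The white spool stands in the blue tray near crop (270,205). The loose wax is undisturbed at (478,413). Next is the wax.

```bash
python3 -m crank '[[[-15,14,0,0,-0.25],[-15,14,0,0,-0.25],[-15,14,0,0,-0.25],[-15,14,0,0,-0.25],[-15,14,0,0,-0.25],[-15,14,0,0,-0.25],[-15,14,0,0,-0.25],[-15,14,0,0,-0.25],[-15,14,0,0,-0.25],[-12,11,0,0,-0.25]]]'
python3 -m crank '[[[0,0,0,-0.121,-0.25],[0,0,0,-0.121,-0.25],[0,0,0,-0.121,-0.25],[0,0,0,-0.121,-0.25],[0,0,0,-0.121,-0.25],[0,0,0,-0.121,-0.25],[0,0,0,-0.121,-0.25],[0,0,0,-0.121,-0.25],[0,0,0,-0.121,-0.25],[0,0,0,-0.121,-0.25]]]'
python3 -m crank '[[[0,0,0,-0.12,-0.25],[0,0,0,-0.12,-0.25],[0,0,0,-0.12,-0.25],[0,0,0,-0.12,-0.25],[0,0,0,-0.12,-0.25],[0,0,0,0,-0.25],[0,0,0,0,-0.25]]]'
python3 - <<'E'
from h import *
from bench import ctrl
from scipy.spatial.transform import Rotation as R
t=pickle.load(open("d.pkl","rb"))['top'];w=pickle.load(open("w1.pkl","rb"))
for z in(.044,.054,.064,.074): print(z,[np.round(f(ii,*p,z)[:2],3) for ii,p,f in((t,(264,287),ray),(w,(149,264),ray))])
hsv=cv2.cvtColor(w['pixels'],cv2.COLOR_RGB2HSV);m=cv2.inRange(hsv,(18,110,120),(35,255,255));m[:150]=0;m[200:]=0;m[:,:130]=0;m[:,210:]=0
M=cv2.moments(m,True);print('wax wrist',ray(w,M['m10']/M['m00'],M['m01']/M['m00'],.016))
s=ctrl.get_state();r=R.from_rotvec(s['tool_rot']).as_matrix()
print(s['position'],'ty yaw',np.degrees(np.arctan2(r[1,1],r[0,1])),'tool delta',r.T@(np.array([.456,-.001,.006])-s['position'])*1000)
E
```

```text
time: 6.62
position: [0.4509, -0.0035, 0.178]
tool_rot: [3.141, -0.004, -0.005]
ft_force: [-0.2, -0.4, -0.5]
grip_width: 0.623
grip_force: 0.0
time: 7.45
position: [0.4521, -0.0022, 0.178]
tool_rot: [-2.578, -1.792, 0.003]
ft_force: [0.1, -0.1, -0.3]
grip_width: 0.627
grip_force: 0.0
time: 8.03
position: [0.4524, -0.0022, 0.1784]
tool_rot: [-1.945, -2.465, 0.002]
ft_force: [-0.0, -0.0, 0.1]
grip_width: 0.627
grip_force: 0.0
0.044 [array([0.371, 0.012]), array([0.362, 0.02 ])]
0.054 [array([0.371, 0.012]), array([0.367, 0.016])]
0.064 [array([0.372, 0.011]), array([0.372, 0.011])]
0.074 [array([0.373, 0.01 ]), array([0.376, 0.007])]
wax wrist [0.45310374 0.00153881 0.016     ]
[ 0.4523564  -0.00216399  0.17844592] ty yaw 13.445185515204727 tool delta [  0.1795258    4.13385449 172.43869678]
```

```bash
python3 -m crank '[[[1,3,35,0,-0.25],[0,0,35,0,-0.25],[0,0,35,0,-0.25],[0,0,30,0,-0.25],[0,0,20,0,-0.25],[0,0,10,0,-0.25],[0,0,6,0,-0.25],[0,0,0,0,-0.25]]]' 10
python3 -m crank '[[[0,0,0,0,1],[0,0,0,0,1],[0,0,0,0,1],[0,0,0,0,1],[0,0,-15,0,1],[0,0,-30,0,1],[0,0,-30,0,1],[0,0,-30,0,1],[0,0,0,0,1]]]' 12
python3 - <<'E'
from h import *
from bench import ctrl
from scipy.spatial.transform import Rotation as R
s=ctrl.get_state();r=R.from_rotvec(s['tool_rot']).as_matrix()
print(s['position'],'tool delta',r.T@(np.array([.578,-.04,s['position'][2]])-s['position'])*1000)
E
```

```text
time: 8.7
position: [0.4552, -0.0004, 0.0078]
tool_rot: [-1.943, -2.467, 0.001]
ft_force: [-0.6, -0.1, 0.1]
grip_width: 0.621
grip_force: 0.0
time: 9.45
position: [0.4602, -0.0004, 0.1198]
tool_rot: [1.936, 2.462, 0.009]
ft_force: [1.5, 1.3, -0.5]
grip_width: 0.392
grip_force: 12.0
[ 4.60187218e-01 -4.19054907e-04  1.19799415e-01] tool delta [-66.21911696 105.1646747    1.38653644]
```

```bash
python3 -m crank '[[[-13,21,0,0,1],[-13,21,0,0,1],[-13,21,0,0,1],[-13,21,0,0,1],[-14,21,0,0,1],[0,0,0,0.12,1],[0,0,0,0.12,1],[0,0,0,0,1],[0,0,0,0,1]]]'
python3 -m crank '[[[0,0,30,0,1],[0,0,30,0,1],[0,0,25,0,1],[0,0,13,0,1],[0,0,0,0,1],[0,0,0,0,1]]]'
```

```text
time: 10.2
position: [0.5733, -0.0398, 0.1134]
tool_rot: [2.22, 2.223, -0.0]
ft_force: [0.1, 0.9, -1.4]
grip_width: 0.389
grip_force: 12.0
time: 10.7
position: [0.5735, -0.0397, 0.0159]
tool_rot: [2.222, 2.221, 0.0]
ft_force: [0.4, -0.8, 1.0]
grip_width: 0.388
grip_force: 12.0
```

```bash
python3 -m crank '[[[0,0,2,0,-0.15],[0,0,0,0,-0.15],[0,0,0,0,-0.15],[0,0,0,0,-0.15],[0,0,-20,0,-0.15],[0,0,-40,0,-0.15],[0,0,-40,0,-0.15],[0,0,-40,0,-1],[0,0,-40,0,-1],[0,0,-40,0,-1]]]'
python3 - <<'E'
from h import *
from bench import ctrl
from scipy.spatial.transform import Rotation as R
s=ctrl.get_state();r=R.from_rotvec(s['tool_rot']).as_matrix();print(s['joint_positions'])
print(s['position'],'tool delta',r.T@(np.array([.567,-.30,.26])-s['position'])*1000)
E
```

```text
time: 11.53
position: [0.5731, -0.0397, 0.2362]
tool_rot: [2.222, 2.219, 0.001]
ft_force: [0.6, -0.1, 0.4]
grip_width: 0.721
grip_force: 0.0
[ 0.41976988  0.18066625 -0.44954087  1.61246013  0.08034516  1.36571094
 -0.04123603]
[ 0.57308921 -0.03970117  0.23618177] tool delta [-260.31906496   -5.66447436  -23.70158387]
```

```bash
python3 -m crank '[[[-31,-8,-10,0,-1],[-31,-8,-10,0,-1],[-31,-8,-10,0,-1],[-31,-8,-10,0,-1],[-31,-8,0,0,-1],[-31,-7,0,0,-1],[-30,0,0,0,-1],[0,0,0,-0.11,-1],[0,0,0,-0.11,-1],[0,0,0,-0.11,-1]]]'
python3 -m crank '[[[0,0,0,-0.11,-1],[0,0,0,-0.11,-1],[0,0,0,-0.1,-1],[0,0,0,-0.1,-1],[0,0,0,0,-1],[0,0,0,0,-1]]]'
python3 - <<'E'
from h import *
from bench import ctrl,get_image
from scipy.spatial.transform import Rotation as R
s=ctrl.get_state();print(s['position'],s['tool_rot'],s['joint_positions'])
w=get_image('wrist');T=np.eye(4);T[:3,:3]=R.from_rotvec(s['tool_rot']).as_matrix();T[:3,3]=s['position'];w['T']=T@w['T_tool_cam']
print('expected px',proj(w,[.567,-.299,.204]))
pickle.dump(w,open('w2.pkl','wb'));t=get_image('top');pickle.dump(t,open('t3.pkl','wb'))
a=w['pixels'][:,:,::-1];b=cv2.resize(t['pixels'][150:250,180:360,::-1],(432,240))
cv2.imwrite('pics/w2.png',a);cv2.imwrite('pics/t3.png',b)
E
```

```text
time: 12.37
position: [0.5257, -0.2565, 0.2738]
tool_rot: [1.824, 2.558, 0.0]
ft_force: [0.1, 0.2, -0.6]
grip_width: 1.002
grip_force: 0.0
time: 12.87
position: [0.5259, -0.2557, 0.2739]
tool_rot: [1.26, 2.877, -0.0]
ft_force: [0.3, -0.2, 0.8]
grip_width: 0.997
grip_force: 0.0
[ 0.52592764 -0.25572728  0.27388643] [ 1.25992264e+00  2.87736520e+00 -2.04795218e-04] [ 0.71495322  0.18074408 -0.35363146  1.53112971  0.06297975  1.44047159
  1.10380625]
expected px (np.float64(283.742858156672), np.float64(297.3814037895271))
```

View pics/w2.png

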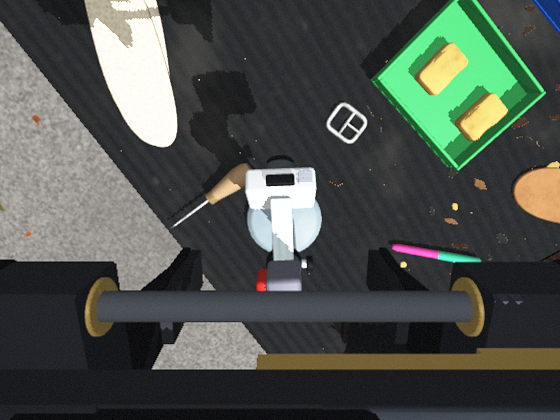

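View pics/t3.png

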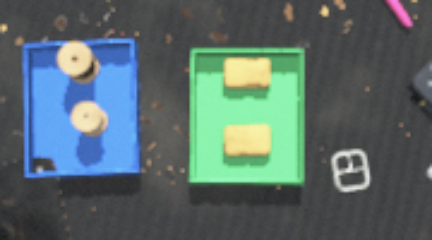

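Both pieces are in their trays; the white spool is beside the black one and the wax is beside the fixed block. In the wrist view the grip block is at about (285,275), with the red button to its left at (263,278). It is aligned with the tool, so I'm approaching from above.

```bash
python3 - <<'E'
from h import *
from bench import ctrl
from scipy.spatial.transform import Rotation as R
s=ctrl.get_state();r=R.from_rotvec(s['tool_rot']).as_matrix()
print('tool delta',r.T@(np.array([.566,-.301,.167])-s['position'])*1000)
E
```

```text
tool delta [-60.39105551  -1.29798712 106.76702973]
```

```bash
python3 -m crank '[[[-20,-1,0,0,-1],[-20,0,0,0,-1],[-20,0,0,0,-1],[0,0,0,0,-1],[0,0,25,0,-1],[0,0,25,0,-1],[0,0,25,0,-1],[0,0,20,0,-1],[0,0,11,0,-1],[0,0,0,0,-1]]]' 40
python3 - <<'E'
from h import *
from bench import ctrl,get_image
s=ctrl.get_state();print(s['position'],s['tool_rot'])
o=[]
for n,(x,y) in(('side',(310,130)),('top',(350,160))):
    p=get_image(n)['pixels'][y:y+80,x:x+80,::-1];o.append(cv2.resize(p,(400,400),interpolation=cv2.INTER_CUBIC))
cv2.imwrite('pics/g.png',np.hstack(o))
E
```

```text
time: 13.8
position: [0.5643, -0.2994, 0.1646]
tool_rot: [-1.255, -2.874, -0.001]
ft_force: [-0.1, 0.6, -0.2]
grip_width: 0.997
grip_force: 0.0
[ 0.56425492 -0.29940518  0.16458958] [-1.25497306e+00 -2.87425469e+00 -5.98262669e-04]
```

View pics/g.png

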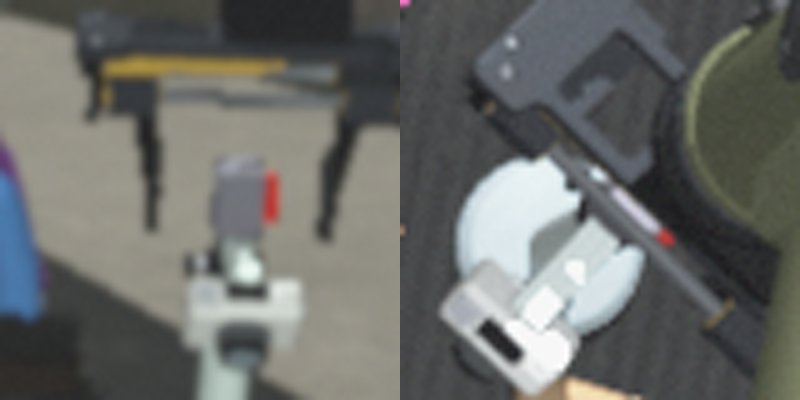

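The block sits centred between the open fingers at the right depth: the side view has the fingers at 150 and 327 and the block at 241. Closing now.

```bash
python3 -m crank '[[[0,0,0,0,1],[0,0,0,0,1],[0,0,0,0,1],[0,0,0,0,1],[0,0,0,0,1],[0,0,0,0,1],[0,0,0,0,1],[0,0,0,0,1]]]' 40
```

```text
time: 14.57
position: [0.5659, -0.3005, 0.1675]
tool_rot: [-1.256, -2.879, 0.001]
ft_force: [-1.3, -0.8, 0.7]
grip_width: 0.476
grip_force: 1.0
```

```bash
python3 -m crank '[[[0,0,0,0,1],[0,0,0,0,1],[0,0,0,0,1],[0,0,0,0,1],[0,0,0,0,1],[0,0,0,0,1]]]' 40
```

```text
time: 15.07
position: [0.5658, -0.3004, 0.1676]
tool_rot: [-1.256, -2.879, 0.001]
ft_force: [-1.0, -0.2, 1.7]
grip_width: 0.335
grip_force: 39.9
```

The opening is about 29 mm, so the button is fully in at 40 N. Pulling up.

```bash
python3 -m crank '[[[0,0,-6,0,1],[0,0,-13,0,1],[0,0,-13,0,1],[0,0,-13,0,1],[0,0,-13,0,1],[0,0,-13,0,1],[0,0,-13,0,1],[0,0,-13,0,1],[0,0,-13,0,1],[0,0,0,0,1]]]'
python3 -m crank '[[[0,0,-5,0,1],[0,0,-3,0,1],[0,0,-2,0,1],[0,0,0,0,1],[0,0,0,0,1],[0,0,0,0,1],[0,0,0,0,1]]]'
python3 - <<'E'
from h import *
from bench import get_image
o=[]
for n,(x,y) in(('side',(300,80)),('top',(330,160))):
    p=get_image(n)['pixels'][y:y+100,x:x+100,::-1];o.append(cv2.resize(p,(400,400),interpolation=cv2.INTER_CUBIC))
cv2.imwrite('pics/u.png',np.hstack(o))
E
```

```text
time: 15.9
position: [0.5659, -0.3004, 0.2813]
tool_rot: [1.256, 2.878, -0.001]
ft_force: [-2.1, 0.1, -1.2]
grip_width: 0.332
grip_force: 39.9
time: 16.48
position: [0.5658, -0.3004, 0.2874]
tool_rot: [-1.256, -2.879, 0.0]
ft_force: [-1.9, -1.3, -2.7]
grip_width: 0.332
grip_force: 39.9
```

View pics/u.png

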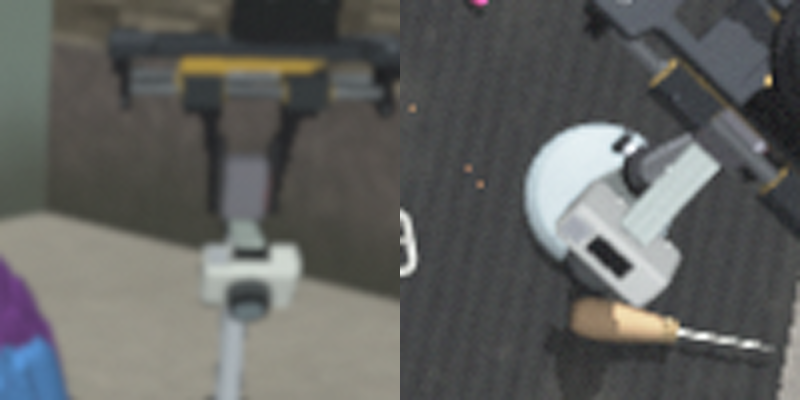

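The post is up and held, with the awl undisturbed. TCP rise is 119.8 mm; I'm nudging up slightly to confirm the stop.

```bash
python3 -m crank '[[[0,0,-1.5,0,1],[0,0,-1.5,0,1],[0,0,0,0,1],[0,0,0,0,1],[0,0,0,0,1],[0,0,0,0,1]]]'
```

```text
time: 17.08
position: [0.5657, -0.3003, 0.288]
tool_rot: [-1.255, -2.877, -0.001]
ft_force: [4.3, -3.4, -24.2]
grip_width: 0.333
grip_force: 39.8
```

The arm now feels 24 N of resistance and has stopped rising, so the post is against the second stop.

```bash
python3 -m crank '[[[0,0,1,0,1],[0,0,0,0,1],[0,0,0,0,1]]]'; python3 -c "
from bench import job;print(job.close_job())"
```

```text
time: 17.33
position: [0.5658, -0.3003, 0.288]
tool_rot: [-1.255, -2.878, -0.0]
ft_force: [4.1, -3.4, -24.4]
grip_width: 0.329
grip_force: 39.8
the job is handed in; nothing more can be done
None
```

I handed the job in at about 17 s (no verdict was returned): the white spool is in the blue tray, the loose wax is in the green tray, and the post is against its second stop, still gripped at about 40 N with the button squeezed in; I didn't touch the buckle, awl or marker pen.

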